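# Make up the tea tray and the coffee tray

## Robot

A 6-joint arm with a two-finger parallel gripper is mounted at the origin on the work surface. World frame = base frame: x ahead of the robot, y to its left, z up, the work surface at z = 0. Lengths are in m, angles in rad, forces in N, time in s.
With the tool pointing down it reaches from about 0.35 to 0.725 m from the base axis. Payload 4.3 kg.
Tool frame: the origin (TCP) lies midway between the tips of the shut fingers; the grasp point (between the pads) lies 19 mm behind it (manip.hold_point_z is the distance from the TCP to the grasp point, in m); z points along the fingers, y is the line along which they close (so a half turn about z gives the same grasp; the last joint's range is limited). The gripper opens to 85 mm and grips with 20 to 120 N. Pads are 22 mm wide; open, the fingers measure 114 mm over their backs; the gripper's body (76 mm by 85 mm) begins 54 mm behind the grasp point. The pads swing forward as they close: fully open they stand 13 mm farther back than shut.
Start: joints at [-1.281, 0.377, 0.081, 1.274, 0, 1.46], TCP at [0.224, -0.53, 0.231] pointing down, gripper open.
Joint ranges: [-2.72, 2.72], [-0.84, 1.66], [-1.02, 1.22], [-1.77, 2.12], [-1.37, 1.28], [-3.14, 3.14]. Speed limits (rad/s): [2.57, 2.57, 3.14, 3.14, 3.14, 3.14].

## Interface

Orientations are given as a unit quaternion [x, y, z, w].
In Python, from workcell import sensors, imaging, manip gives the robot as it stands.
- The arm moves only by the tool jog_arm, never from a script. Its argument "commands" is a list of rows, each a list of 2 entries, a list of its own where there are three numbers: the shift along the tool's x, y, z in units of 25 mm (1.0 is 25 mm), then the turn about the tool's z in units of 8 degrees (1.0 is 8 degrees). A call has 1 to 5 rows; each row shifts and turns the commanded pose from where the row before left it, along the tool's axes as they then stand; what a row does not reach is not made up. A row lasts 1/10 s, in which the tool goes at most 50 mm and 8.59 degrees, less where a joint would pass 70% of its speed; a pose out of reach is approached as far as the arm can. A call is refused whole if a number of a shift passes 1 or a number of a turn 1, either way. A call with a gripper value outside its range is refused whole. "claw" is the closure, from -1 (fully open) to 1 (shut), set as the call begins (left out, the last holds). The fingers move at their own pace and stop on an object; "squeeze" is the grip in N (left out, the last holds). Time passes only in rows, so rows that do not move let the fingers close. It gives the time, the measured TCP pose, the force, the opening and the grip force at its end, in the units of the state.
- sensors.read_state(): the state, without advancing time (a new reading comes with each control period).
- imaging.camera(name): name is "scene" or "top" or "wrist"; returns a dict with "color" (420x560x3 uint8, blue, green, red), "intrinsics" (3x3 intrinsics, pixels), "R" (3x3) and "t" (3): a world point X has camera coordinates R X + t; the wrist camera has in their place "mount" (4x4, takes a point from camera to tool coordinates, whose origin is the TCP and whose axes are the flange's). Camera axes: x right, y down, z forward; pixel columns grow to the right and rows downward; lengths in m; the calibration is good to about 2 mm. A picture is of the moment at which its call begins: read the wrist's pose just before it. There is no depth.
- manip.close_job(): hands the job in; it is judged then, once.
The state is a dict: "time_s": time; "joint_pos": joint angles; "qvel": joint speeds; "effort": joint torques, N m; "ee_pos": TCP position; "tool_rot": TCP orientation; "ft_force": force on the tool from outside, world axes, zero at the start; "moment": the same for the moment, N m; "grip_width": opening from 0.0 (shut) to 1.0 (fully open); "finger_force": force on a finger pad.
Only numpy, scipy, OpenCV 4.12 (cv2) and the standard library are available. Lean on these libraries where they do the work, as an engineer would, in place of code of your own. Each camera call takes 0.05 s, during which the arm holds its last target. There are 200 camera calls.

## Task

Make up the two guest trays: in the oak tray the green tea caddy goes in the middle compartment, with the honey jar (yellow lid) and the white sugar pot in the two end ones; in the black tray go the coffee tin (copper lid) and the blue cocoa tin, one to each compartment. Keep each thing upright, set it down rather than dropping it, and leave it standing flat on the floor of its compartment. The red-lidded jam jar, the pepper mill and the white bottle are not wanted: leave them where they stand.

Things in the scene. Friction and masses are not known exactly. Their poses are not given: they have to be found in the camera images.
- oak_tray: Brown wooden tray 90 x 250 x 16 mm with three compartments, each about 80 mm (x) by 77 mm (y) inside, centred at y = -82, 0 and +82 mm. Fixed (does not move), walls and dividers 5 mm thick and 16 mm high, the compartment floors 5 mm above the worktop. Origin at the centre of its underside on the worktop, z up; its long side runs along its y axis, and the compartments lie in a row along y. 
- black_tray: Black plastic tray 90 x 170 x 16 mm with two compartments, each about 80 mm (x) by 77 mm (y) inside, centred at y = -41 and +41 mm. Fixed (does not move), walls and dividers 5 mm thick and 16 mm high, the compartment floors 5 mm above the worktop. Origin at the centre of its underside on the worktop, z up; its long side runs along its y axis, and the compartments lie in a row along y. 
- tea_caddy: Square green tea caddy, 46 x 46 mm, 68 mm tall; its top 10 mm is a green lid 48 mm square. Sides along its x and y axes. About 160 g. Loose, stands upright on the worktop at the start; origin at the centre of its underside, z up. 
- honey_jar: Round amber jar with a white label and a yellow lid, 48 mm body diameter, 70 mm tall; its top 16 mm is the lid, 43 mm across, and below it a shoulder narrows from the straight sides (up to 37 mm height) to a 38 mm neck. About 180 g. Loose, stands upright on the worktop at the start; origin at the centre of its underside, z up. 
- sugar_pot: Round white ceramic pot, 50 mm diameter with straight sides up to 52 mm, then a lid with an 18 mm knob; 66 mm tall in all. About 170 g. Loose, stands upright on the worktop at the start; origin at the centre of its underside, z up. 
- coffee_tin: Round black tin, 49 mm diameter, with a copper-coloured lid 51 mm across over its top 10 mm; 70 mm tall. About 150 g. Loose, stands upright on the worktop at the start; origin at the centre of its underside, z up. 
- cocoa_tin: Round blue tin, 45 mm diameter, with a blue lid 47 mm across over its top 10 mm; 65 mm tall. About 130 g. Loose, stands upright on the worktop at the start; origin at the centre of its underside, z up. 
- jam_jar: Dark red jar with a white label and a red lid, 48 mm diameter, 70 mm tall, standing among the stock. Bystander, to be left alone. Loose, stands upright on the worktop at the start; origin at the centre of its underside, z up. 
- pepper_mill: Dark wooden turned pepper mill, 54 mm diameter, 125 mm tall, standing at one side. Bystander, to be left alone. Loose, stands upright on the worktop at the start; origin at the centre of its underside, z up. 
- white_bottle: White plastic bottle with a blue cap, 64 mm diameter, 180 mm tall, standing at the other side. Bystander, to be left alone. Loose, stands upright on the worktop at the start; origin at the centre of its underside, z up. 
Not all that is in view belongs to the job. What is meant by the tea_caddy is not pink, and is the larger of those in its own colour.

How it is judged:
At the end, for the whole second after the job is handed in: Oak tray: tea caddy in the middle, honey jar and sugar pot in the ends; black tray: coffee tin and cocoa tin, one to a compartment. Each within 18 mm (along the tray) and 21 mm (across) of its compartment's centre, within 4 mm of its floor, upright to 0.12 rad, at rest (under 0.02 m/s) (x of tea_caddy in the frame of oak_tray between -0.021 and 0.021 m and z of tea_caddy in the frame of oak_tray between 0.001 and 0.009 m and angle between each of tea_caddy, honey_jar, sugar_pot, coffee_tin, cocoa_tin's own z axis and vertical below 0.12 rad and linear speed of each of tea_caddy, honey_jar, sugar_pot, coffee_tin, cocoa_tin below 0.02 m/s and y of tea_caddy in the frame of oak_tray between -0.018 and 0.018 m and x of honey_jar in the frame of oak_tray between -0.021 and 0.021 m and z of honey_jar in the frame of oak_tray between 0.001 and 0.009 m and (y of honey_jar in the frame of oak_tray between 0.0637 and 0.0997 m or y of honey_jar in the frame of oak_tray between -0.0997 and -0.0637 m) and x of sugar_pot in the frame of oak_tray between -0.021 and 0.021 m and z of sugar_pot in the frame of oak_tray between 0.001 and 0.009 m and (y of sugar_pot in the frame of oak_tray between 0.0637 and 0.0997 m or y of sugar_pot in the frame of oak_tray between -0.0997 and -0.0637 m) and x of coffee_tin in the frame of black_tray between -0.021 and 0.021 m and z of coffee_tin in the frame of black_tray between 0.001 and 0.009 m and (y of coffee_tin in the frame of black_tray between 0.0232 and 0.0592 m or y of coffee_tin in the frame of black_tray between -0.0592 and -0.0232 m) and x of cocoa_tin in the frame of black_tray between -0.021 and 0.021 m and z of cocoa_tin in the frame of black_tray between 0.001 and 0.009 m and (y of cocoa_tin in the frame of black_tray between 0.0232 and 0.0592 m or y of cocoa_tin in the frame of black_tray between -0.0592 and -0.0232 m)); the robot touches nothing.
It fails at once if a bystander (jam jar, pepper mill, white bottle) is moved by more than 20 mm or knocked over (0.4 rad) (distance of any of jam_jar, pepper_mill, white_bottle from where it was at the start of the episode above 0.02 m or angle between any of jam_jar, pepper_mill, white_bottle's own z axis and vertical above 0.4 rad).
It fails at once if a thing of the stock is tipped by more than 0.6 rad (angle between any of tea_caddy, honey_jar, sugar_pot, coffee_tin, cocoa_tin's own z axis and vertical above 0.6 rad).
It fails at once if a thing of the stock is dropped or thrown (over 0.7 m/s, as after a fall of 25 mm, with no finger on it) ((contact force between the fingers and tea_caddy below 0.1 N and linear speed of tea_caddy above 0.7 m/s) or (contact force between the fingers and honey_jar below 0.1 N and linear speed of honey_jar above 0.7 m/s) or (contact force between the fingers and sugar_pot below 0.1 N and linear speed of sugar_pot above 0.7 m/s) or (contact force between the fingers and coffee_tin below 0.1 N and linear speed of coffee_tin above 0.7 m/s) or (contact force between the fingers and cocoa_tin below 0.1 N and linear speed of cocoa_tin above 0.7 m/s)).
It also fails if it takes over 131 s, if anything falls off the work surface, if the arm or the gripper's body presses on something with over 40 N, if the wrist force passes 120 N, or if a joint passes its speed limit or range.

## Working session

There is one attempt and no reset: what is moved stays moved. The work goes in short steps, Python scripts to look and compute and a tool call to move; the robot and the scene stay as the last step left them, time stands still between calls to the robot, and variables do not carry over. Pictures are saved under pics/ and viewed, at most 14 in all, crops included, and the job is handed in when it is done.

Besides the shell and the picture viewer there is one more tool, called after "Emit:" by a JSON object that holds its "method" and its "body", one argument or row to a line. jog_arm: Moves the arm, as the interface text tells. Its arguments: {"type":"object","properties":{"commands":{"type":"array","items":{"type":"array"}},"claw":{"type":"number"},"squeeze":{"type":"number"}},"required":["commands"]}

```bash
mkdir -p pics; ls; python3 - <<'E'
from workcell import sensors, imaging, manip
import cv2,numpy as np
s=sensors.read_state(); print(s['time_s'],s['ee_pos'],s['tool_rot'],s['grip_width'],manip.hold_point_z)
for n in ("scene","top"):
    c=imaging.camera(n); cv2.imwrite(f'pics/{n}0.png',c['color']); print(n,c['intrinsics'],c['R'],c['t'])
    np.savez(f'{n}.npz',**c)
E
```

```text
pics
0.0 [ 0.22361969 -0.52903061  0.23035718] [ 9.80086176e-01  1.98570014e-01 -9.99680315e-05 -1.01385453e-03] 1.0031315790535933 0.0187
scene [[493.906687     0.         274.63510682]
 [  0.         493.906687   208.24222996]
 [  0.           0.           1.        ]] [[-0.43903727  0.89819858 -0.02203582]
 [ 0.58897923  0.26919732 -0.76199493]
 [-0.67849078 -0.34752281 -0.64720797]] [ 0.27322196 -0.31946428  1.60600675]
top [[544.34612391   0.         277.76886046]
 [  0.         544.34612391 208.84166866]
 [  0.           0.           1.        ]] [[ 0.00791925 -0.99996371 -0.00314041]
 [-0.99680189 -0.0076444  -0.0795459 ]
 [ 0.07951901  0.00376031 -0.99682626]] [-0.01531184  0.59977388  1.18692491]
```

View pics/top0.png

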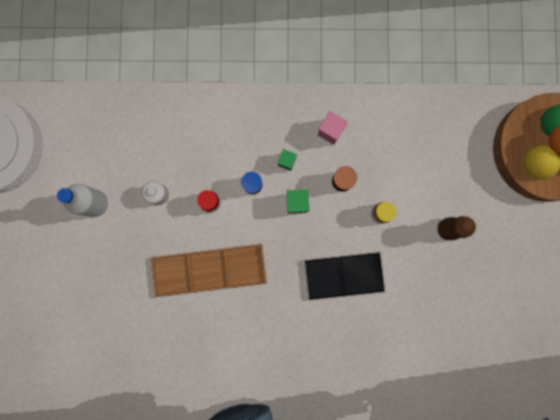

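View pics/scene0.png

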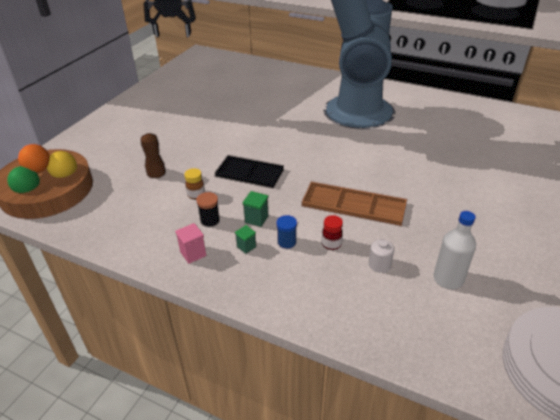

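Two green boxes and a pink one: large green at top-view (298,201), small green at (287,159), pink at (333,127). The larger green one at (298,201) fits the tea caddy. I'll confirm it in an enlarged crop and then measure the lids in both views.

```bash
cat > h.py <<'E'
import numpy as np,cv2
def load(n): return dict(np.load(n+'.npz'))
def ray(c,uv):
    d=np.linalg.inv(c['intrinsics'])@np.array([uv[0],uv[1],1.]); d=c['R'].T@d
    return -c['R'].T@c['t'], d/np.linalg.norm(d)
def plane(c,uv,z):
    o,d=ray(c,uv); return o+d*(z-o[2])/d[2]
def tri(c1,u1,c2,u2):
    o1,d1=ray(c1,u1);o2,d2=ray(c2,u2)
    k=np.linalg.lstsq(np.c_[d1,-d2],o2-o1,rcond=None)[0]
    a,b=o1+k[0]*d1,o2+k[1]*d2
    return (a+b)/2,np.linalg.norm(a-b)
R={'green':((45,100,30),(85,255,255)),'blue':((105,120,40),(130,255,255)),'yellow':((22,150,100),(34,255,255)),
 'copper':((4,80,90),(16,200,255)),'red':((175,150,60),(180,255,255)),'pink':((160,60,100),(174,255,255))}
def blobs(c,col,amin=60):
    h=cv2.cvtColor(c['color'],cv2.COLOR_BGR2HSV)
    m=cv2.inRange(h,*[np.array(x) for x in R[col]])
    cs,_=cv2.findContours(m,cv2.RETR_EXTERNAL,cv2.CHAIN_APPROX_NONE)
    return sorted([k for k in cs if cv2.contourArea(k)>amin],key=cv2.contourArea,reverse=True)
def cen(k):
    m=cv2.moments(k); return np.array([m['m10'],m['m01']])/m['m00']
E
python3 - <<'E'
from h import *
T,S=load('top'),load('scene')
for col in R:
    for n,c in(('top',T),('scene',S)):
        print(col,n,[(cen(k).round(1).tolist(),cv2.contourArea(k),cv2.boundingRect(k)) for k in blobs(c,col)[:5]])
a=cv2.resize(T['color'][110:310,140:410],None,fx=2.9,fy=2.9,interpolation=cv2.INTER_CUBIC)
cv2.imwrite('pics/crop1.png',a)
E
```

```text
green top [([297.4, 200.8], 403.0, (287, 190, 22, 23)), ([550.5, 119.2], 357.0, (541, 105, 19, 30)), ([286.6, 159.2], 199.5, (278, 150, 18, 19))]
green scene [([22.3, 179.6], 587.0, (8, 167, 31, 26)), ([255.4, 207.6], 547.0, (244, 192, 23, 33)), ([245.4, 237.9], 313.5, (236, 226, 19, 26))]
blue top [([251.6, 182.0], 291.5, (242, 172, 20, 21)), ([64.9, 195.3], 150.5, (57, 189, 16, 14))]
blue scene [([286.3, 230.7], 464.5, (277, 216, 19, 32)), ([466.6, 217.7], 147.0, (459, 211, 16, 14))]
yellow top [([543.3, 161.3], 754.0, (527, 146, 33, 33)), ([385.1, 211.5], 264.0, (376, 203, 20, 19))]
yellow scene [([61.1, 164.1], 497.5, (48, 152, 28, 25)), ([192.7, 175.1], 151.0, (185, 169, 16, 14))]
copper top [([208.0, 270.1], 4271.5, (151, 244, 115, 53)), ([528.3, 143.6], 3098.0, (501, 93, 59, 108)), ([345.0, 177.4], 389.5, (333, 166, 24, 24))]
copper scene [([214.3, 358.2], 24881.5, (42, 251, 415, 169)), ([253.3, 34.0], 7844.0, (156, 0, 187, 70)), ([40.0, 181.3], 4818.5, (0, 144, 89, 75)), ([355.0, 202.8], 2528.0, (302, 182, 105, 44)), ([35.3, 295.9], 2500.0, (0, 234, 78, 132))]
red top []
red scene [([331.8, 235.3], 78.0, (323, 229, 18, 11))]
pink top [([332.7, 125.5], 439.0, (319, 112, 28, 29))]
pink scene [([190.9, 242.5], 796.5, (175, 223, 31, 40))]
```

View pics/crop1.png

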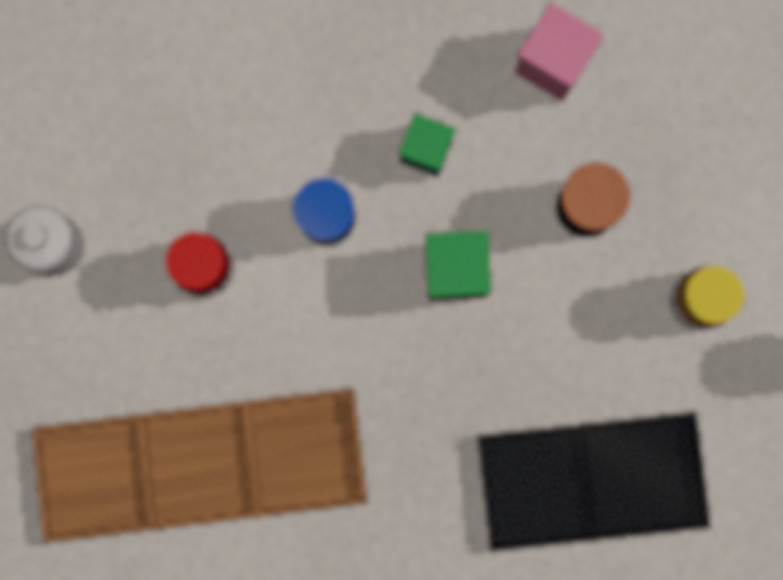

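The crop shows the large green box at crop (458,265), clearly bigger than the small green one at (428,143); the pink box at (560,50) is out. So the caddy is the box at top-view (298,201).

```bash
cat > m.py <<'E'
from h import *
T,S=load('top'),load('scene')
print('cams',ray(T,(0,0))[0],ray(S,(0,0))[0])
def near(c,col,uv): return min(blobs(c,col),key=lambda k:np.linalg.norm(cen(k)-uv))
for n,col,ut,us,z in [('tea','green',(297,201),(255,207),.068),('cocoa','blue',(252,182),(286,230),.065),('honey','yellow',(385,211),(193,175),.070),('coffee','copper',(345,177),(207,201),.070)]:
    a=near(T,col,ut)
    try: b=near(S,col,us); p,e=tri(T,cen(a),S,cen(b)); sb=cen(b).round(1)
    except Exception as ex: p=e=sb=None
    q=plane(T,cen(a),z); print(n,'plane',q.round(4),'tri',p.round(4) if p is not None else None,e,sb,'r',np.hypot(*q[:2]).round(3), 'diam mm', 2*np.sqrt(cv2.contourArea(a)/np.pi)*(1.187-z)/544*1000)
    if n=='tea':
        bx=cv2.boxPoints(cv2.minAreaRect(a)); P=[plane(T,v,z)[:2] for v in bx]; print([np.round((np.linalg.norm(P[i]-P[i-1])*1000,np.degrees(np.arctan2(*(P[i]-P[i-1])[::-1]))),1) for i in range(4)])
h=cv2.cvtColor(T['color'],cv2.COLOR_BGR2HSV)
oak=near(T,'copper',(208,270))
m=(h[...,2]<60).astype(np.uint8); cs,_=cv2.findContours(m,cv2.RETR_EXTERNAL,cv2.CHAIN_APPROX_NONE); bl=min([k for k in cs if cv2.contourArea(k)>500],key=lambda k:np.linalg.norm(cen(k)-(345,276)))
for n,k in(('oak',oak),('black',bl)):
    bx=cv2.boxPoints(cv2.minAreaRect(k)); P=[plane(T,v,.016)[:2] for v in bx]
    print(n,'corners',np.round(P,4).tolist(),'c',np.mean(P,0).round(4),plane(T,cen(k),.016).round(4))
    print([np.round((np.linalg.norm(P[i]-P[i-1])*1000,np.degrees(np.arctan2(*(P[i]-P[i-1])[::-1]))),1) for i in range(4)], bx.round().tolist())
for n,c,(u,v) in(('T',T,(153,192)),('S',S,(381,256))):
    g=h if n=='T' else cv2.cvtColor(c['color'],cv2.COLOR_BGR2HSV)
    w=c['color'][v-22:v+22,u-22:u+22]; hs=g[v-22:v+22,u-22:u+22]
    np.set_printoptions(linewidth=250)
    print(n); print(hs[::3,::2,1]); print(hs[::3,::2,2])
E
python3 m.py
```

```text
cams [ 0.5035939  -0.01518957  1.23081939] [1.39777322 0.39871534 0.80201088]
tea plane [ 0.6139 -0.0528  0.068 ] tri [ 0.6164 -0.0534  0.0405] 0.00049100863729833 [255.4 207.6] r 0.616 diam mm 46.59494132886871
[array([46.7,  3.5]), array([ 44.1, -86.4]), array([  46.7, -176.6]), array([44. , 93.6])]
cocoa plane [0.6543 0.0462 0.065 ] tri [0.6576 0.0476 0.0391] 6.163627268316578e-05 [286.3 230.7] r 0.656 diam mm 39.73454974003736
honey plane [ 0.5922 -0.2402  0.07  ] tri [ 0.5931 -0.2422  0.0632] 0.0014861909256743385 [192.7 175.1] r 0.639 diam mm 37.645346264803926
coffee plane [ 0.665  -0.1547  0.07  ] tri [ 0.6656 -0.1553  0.0673] 0.000765895910863162 [206.6 199.5] r 0.683 diam mm 45.725984388774485
oak corners [[0.4903, 0.273], [0.5223, 0.0255], [0.4355, 0.0141], [0.4039, 0.2601]] c [0.463  0.1432] [0.4628 0.1431 0.016 ]
[array([87.4,  8.4]), array([249.5, -82.6]), array([  87.5, -172.5]), array([248.1,  97.3])] [[150.0, 257.0], [261.0, 244.0], [266.0, 283.0], [155.0, 297.0]]
black corners [[0.4853, -0.0717], [0.5046, -0.2372], [0.4205, -0.2459], [0.4014, -0.0812]] c [ 0.4529 -0
[... 4298 characters left out ...]
6 151 150 162 174 177 175 168 157 142 126 160 185 187 191 185]
 [186 188 189 190 184 157 149 151 148 145 144 135 138 135 133 131 124 163 179 183 192 189]
 [189 190 187 188 184 154 151 149 146 143 138 139 136 138 134 129 122 135 138 139 144 149]
 [187 186 189 188 181 155 150 149 146 143 139 136 136 136 132 124 120 136 136 135 135 137]
 [186 191 192 187 189 178 154 150 146 140 137 139 135 134 131 121 124 133 139 138 136 138]
 [188 190 192 193 190 189 183 165 147 141 137 137 137 136 131 134 138 139 137 136 134 135]
 [187 187 188 189 189 185 191 192 185 185 179 178 159 158 142 138 133 135 137 133 136 137]
 [189 191 190 187 186 186 191 190 189 193 191 189 192 190 189 188 178 173 175 166 159 149]]
```

```bash
cat > m2.py <<'E'
from h import *
T,S=load('top'),load('scene')
print('oak z',tri(T,(208.0,270.1),S,(355.0,202.8)))
def dark(c,uv):
    m=(c['color'].max(2)<60).astype(np.uint8); cs,_=cv2.findContours(m,cv2.RETR_EXTERNAL,cv2.CHAIN_APPROX_NONE)
    return min([k for k in cs if cv2.contourArea(k)>300],key=lambda k:np.linalg.norm(cen(k)-uv))
print('black z',tri(T,cen(dark(T,(345,276))),S,cen(dark(S,(250,171)))))
def pale(c,uv,t):
    s=cv2.GaussianBlur(cv2.cvtColor(c['color'],cv2.COLOR_BGR2HSV)[...,1],(3,3),0)
    m=cv2.morphologyEx((s<t).astype(np.uint8),cv2.MORPH_OPEN,np.ones((3,3)))
    cs,_=cv2.findContours(m,cv2.RETR_EXTERNAL,cv2.CHAIN_APPROX_NONE)
    return min([k for k in cs if cv2.contourArea(k)>100],key=lambda k:np.linalg.norm(cen(k)-uv))
a,b=pale(T,(153,192),18),pale(S,(381,256),21.5)
print('sugar',cen(a),cv2.boundingRect(a),cen(b),cv2.boundingRect(b),tri(T,cen(a),S,cen(b)),'plane.04',plane(T,cen(a),.04))
# heights: top rim back point of each tall item: scene row of top of blob vs top-view far (low x) side
for n,ut,us,z in [('tea lid NE corner',None,None,0)]:
    pass
for n,ut,us in [('jam',(208,200),(332,226)),('pepper',(466,227),(150,139)),('smallgreen',(287,158),(245,232)),('pink',(334,127),(190,232)),('bottlecap',(65,195),(467,217))]:
    print(n,tri(T,ut,S,us))
a=cv2.resize(S['color'][150:290,160:440],None,fx=2.85,fy=2.85,interpolation=cv2.INTER_CUBIC); cv2.imwrite('pics/crop2.png',a)
E
python3 m2.py
```

```text
oak z (array([0.4622994 , 0.14513296, 0.00717261]), np.float64(0.00170676412821264))
black z (array([ 0.45214339, -0.1594426 ,  0.00744122]), np.float64(0.0013017571666046723))
sugar [154.86111111 192.41133942] (143, 181, 26, 23) [380.82654368 255.39866769] (369, 239, 25, 34) (array([0.63404203, 0.26202304, 0.02995338]), np.float64(0.0009515900567753819)) plane.04 [0.63279755 0.26015826 0.04      ]
jam (array([0.61557624, 0.14088844, 0.05423032]), np.float64(0.00010851683018896894))
pepper (array([ 0.55702252, -0.39601432,  0.11019816]), np.float64(0.005547418748264455))
smallgreen (array([ 0.709808  , -0.02992519,  0.04920645]), np.float64(0.0003876652659791131))
pink (array([ 0.77547681, -0.13092814,  0.0656209 ]), np.float64(0.001436517503954891))
bottlecap (array([0.61167029, 0.40494101, 0.17469631]), np.float64(0.0008962044055277672))
```

View pics/crop2.png

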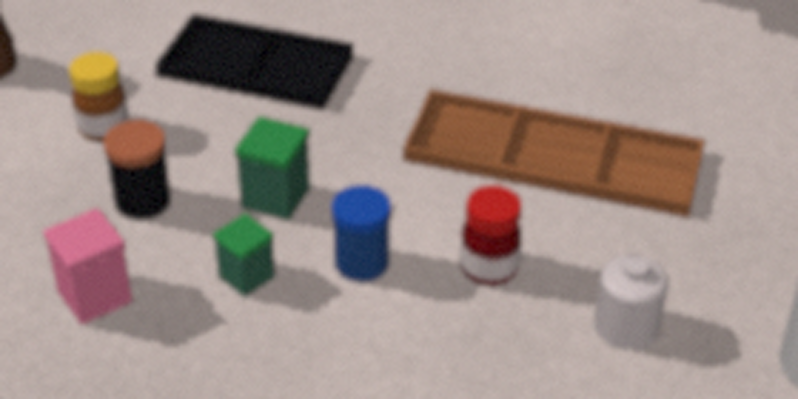

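The crop shows the lid tops: tea (275,131), coffee (136,139), cocoa (362,204), honey (96,70). I'll check their heights by triangulation.

```bash
cat > go.py <<'E'
import sys,numpy as np
from scipy.spatial.transform import Rotation as Ro
from workcell import sensors
s=sensors.read_state(); r=Ro.from_quat(s['tool_rot']).as_matrix()
print('t',round(s['time_s'],2),'p',s['ee_pos'].round(4) if hasattr(s['ee_pos'],'round') else s['ee_pos'],'yaw',np.degrees(np.arctan2(r[1,0],r[0,0])).round(2),'w',round(s['grip_width'],3),'F',np.round(s['finger_force'],1),np.round(s['ft_force'],1))
if len(sys.argv)>3:
    d=np.array([float(v) for v in sys.argv[1:4]])-s['ee_pos']; print('units tool',(r.T@d/.025).round(2))
E
python3 - <<'E'
from h import *
T,S=load('top'),load('scene')
for n,a,b in [('tea',(297.4,200.8),(275,131)),('coffee',(345,178),(136,139)),('cocoa',(251.8,182.2),(362,204)),('honey',(385.3,211.7),(96,70))]:
    p,e=tri(T,a,S,(b[0]/2.85+160-.3,b[1]/2.85+150-.3)); print(n,p.round(4),round(e,4))
E
python3 go.py 0.614 -0.053 0.2
```

```text
tea [ 0.613  -0.0518  0.075 ] 0.0016
coffee [ 0.6638 -0.1546  0.0694] 0.0003
cocoa [0.6537 0.0463 0.0641] 0.0012
honey [ 0.5921 -0.2414  0.0656] 0.0002
t 0.1 p [ 0.2236 -0.5291  0.2304] yaw 22.91 w 1.002 F 0.0 [ 0.4 -0.7 -0.3]
units tool [ 21.8  -11.46   1.24]
```

Emit:
{"method": "jog_arm", "body": {
  "commands": [
    [[0.97,-0.26,0],-0.986],
    [[0.99,-0.13,0],-0.986],
    [[1,0.01,0],-0.986],
    [[0.99,0.15,0],-0.986],
    [[0.96,0.28,0],-0.986]
  ],
  "claw": -0.5,
  "squeeze": 30
}}

```text
time_s: 0.6
ee_pos: [0.3228, -0.4515, 0.2308]
tool_rot: [0.854, 0.52, 0.0, -0.001]
ft_force: [-0.4, -0.1, -0.7]
grip_width: 0.756
finger_force: 0.0
```

Emit:
{"method": "jog_arm", "body": {
  "commands": [
    [[0.91,0.41,0],-0.986],
    [[0.84,0.54,0],-0.986],
    [[0.76,0.64,0],-0.986],
    [[0.67,0.74,0],-0.986],
    [[0,0,0],0]
  ]
}}

```text
time_s: 1.1
ee_pos: [0.4025, -0.3891, 0.2308]
tool_rot: [0.681, 0.732, 0.001, -0.001]
ft_force: [0.1, 0.7, 0.2]
grip_width: 0.753
finger_force: 0.0
```

```bash
python3 go.py 0.592 -0.241 0.13
```

```text
t 1.1 p [ 0.4025 -0.3891  0.2308] yaw 94.18 w 0.753 F 0.0 [0.1 0.7 0.2]
units tool [5.35 7.99 4.04]
```

Emit:
{"method": "jog_arm", "body": {
  "commands": [
    [[0.67,1,0],0],
    [[0.67,1,0],0],
    [[0.67,1,0],0],
    [[0.67,1,0],0],
    [[0.67,1,0.2],0]
  ]
}}

```text
time_s: 1.6
ee_pos: [0.5205, -0.2992, 0.2265]
tool_rot: [0.684, 0.73, -0.0, 0.0]
ft_force: [1.5, -0.6, -0.3]
grip_width: 0.747
finger_force: 0.0
```

Emit:
{"method": "jog_arm", "body": {
  "commands": [
    [[0.67,1,0.8],0],
    [[0.67,1,1],0],
    [[0.66,1,1],0],
    [[0,0,1],0],
    [[0,0,0],0]
  ]
}}

```text
time_s: 2.1
ee_pos: [0.5886, -0.2426, 0.1266]
tool_rot: [0.683, 0.731, -0.001, -0.004]
ft_force: [-0.7, 1.2, 0.8]
grip_width: 0.75
finger_force: 0.0
```

```bash
python3 go.py 0.592 -0.241 0.043; python3 - <<'E'
from workcell import sensors,imaging
from h import *
from scipy.spatial.transform import Rotation as Ro
s=sensors.read_state(); c=imaging.camera('wrist'); cv2.imwrite('pics/w1.png',c['color'])
M=np.asarray(c['mount']); r=Ro.from_quat(s['tool_rot']).as_matrix()
Rc=r@M[:3,:3]; o=r@M[:3,3]+s['ee_pos']
c['R']=Rc.T; c['t']=-Rc.T@o
k=blobs(c,'yellow')[0]; print(cen(k),cv2.boundingRect(k),plane(c,cen(k),.07),'cam',o)
E
```

```text
t 2.1 p [ 0.5886 -0.2426  0.1266] yaw 93.87 w 0.75 F 0.0 [-0.7  1.2  0.8]
units tool [0.04 0.17 3.34]
[279.35486977 229.95732108] (245, 194, 70, 72) [ 0.59013567 -0.24109251  0.07      ] cam [ 0.58402556 -0.17109911  0.26956276]
```

View pics/w1.png

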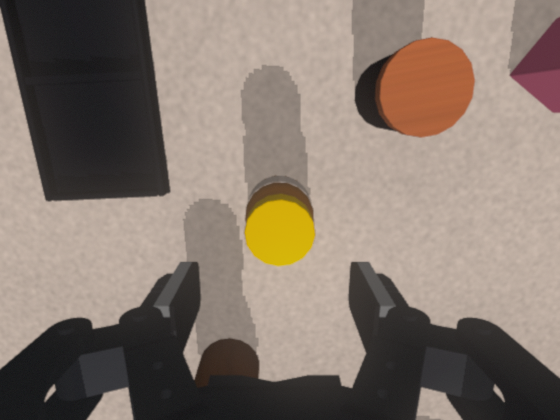

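The wrist view puts the yellow lid at (279,230), squarely between the fingers, at (0.590, -0.241), which agrees with the top view. The honey jar is next.

Emit:
{"method": "jog_arm", "body": {
  "commands": [
    [[0.05,0.1,1],0],
    [[0,0,1],0],
    [[0,0,0.8],0],
    [[0,0,0.5],0],
    [[0,0,0],0]
  ]
}}

```text
time_s: 2.65
ee_pos: [0.5926, -0.2432, 0.0482]
tool_rot: [0.683, 0.73, -0.0, -0.001]
ft_force: [-0.4, 0.3, -0.2]
grip_width: 0.751
finger_force: 0.0
```

Emit:
{"method": "jog_arm", "body": {
  "commands": [
    [[0,0,0],0],
    [[0,0,0],0],
    [[0,0,0],0],
    [[0,0,0],0],
    [[0,0,0],0]
  ],
  "claw": 1,
  "squeeze": 30
}}

```text
time_s: 3.15
ee_pos: [0.5946, -0.2435, 0.0507]
tool_rot: [0.683, 0.731, -0.0, 0.001]
ft_force: [-2.8, 0.2, 5.8]
grip_width: 0.493
finger_force: 30.5
```

```bash
python3 go.py 0.4736 0.062 0.12
```

```text
t 3.15 p [ 0.5946 -0.2435  0.0507] yaw 93.89 w 0.493 F 30.5 [-2.8  0.2  5.8]
units tool [12.52 -3.99 -2.81]
```

Emit:
{"method": "jog_arm", "body": {
  "commands": [
    [[0,0,-0.5],0],
    [[0,0,-0.8],0],
    [[0,0,-0.9],0],
    [[0,-0.3,-0.6],0],
    [[0,0,0],0]
  ]
}}

```text
time_s: 3.65
ee_pos: [0.5872, -0.2441, 0.1219]
tool_rot: [0.683, 0.731, 0.0, 0.002]
ft_force: [0.3, -0.2, -1.0]
grip_width: 0.493
finger_force: 30.8
```

```bash
python3 go.py 0.4736 0.062 0.12
```

```text
t 3.65 p [ 0.5872 -0.2441  0.1219] yaw 93.88 w 0.493 F 30.8 [ 0.3 -0.2 -1. ]
units tool [12.52 -3.7   0.03]
```

Emit:
{"method": "jog_arm", "body": {
  "commands": [
    [[0.5,-0.5,0],0],
    [[0.9,-0.9,0],0],
    [[1,-0.9,0],0],
    [[1,-0.9,0],0],
    [[1,-0.5,0],0]
  ]
}}

```text
time_s: 4.15
ee_pos: [0.4835, -0.1384, 0.1176]
tool_rot: [0.683, 0.73, -0.001, -0.001]
ft_force: [0.5, 0.7, -1.1]
grip_width: 0.497
finger_force: 30.9
```

Emit:
{"method": "jog_arm", "body": {
  "commands": [
    [[1,0,0],0],
    [[1,0,0],0],
    [[1,0,0],0],
    [[1,0,0],0],
    [[1,0,0],0]
  ]
}}

```text
time_s: 4.65
ee_pos: [0.4769, -0.014, 0.118]
tool_rot: [0.683, 0.731, -0.0, -0.001]
ft_force: [0.1, 0.4, -1.1]
grip_width: 0.49
finger_force: 30.9
```

Emit:
{"method": "jog_arm", "body": {
  "commands": [
    [[1,0,0],0],
    [[1,0,0],0],
    [[0.8,0,0.3],0],
    [[0.3,0,0.5],0],
    [[0,0,0],0]
  ]
}}

```text
time_s: 5.15
ee_pos: [0.4703, 0.0632, 0.0967]
tool_rot: [0.682, 0.731, -0.001, -0.002]
ft_force: [-0.6, -0.5, -1.1]
grip_width: 0.489
finger_force: 30.9
```

```bash
python3 go.py 0.4736 0.062 0.0565;  python3 - <<'E'
from workcell import sensors,imaging
from h import *
cv2.imwrite('pics/w2.png',imaging.camera('wrist')['color'])
E
```

```text
t 5.15 p [0.4703 0.0632 0.0967] yaw 94.01 w 0.489 F 30.9 [-0.6 -0.5 -1.1]
units tool [-0.06  0.14  1.61]
```

View pics/w2.png

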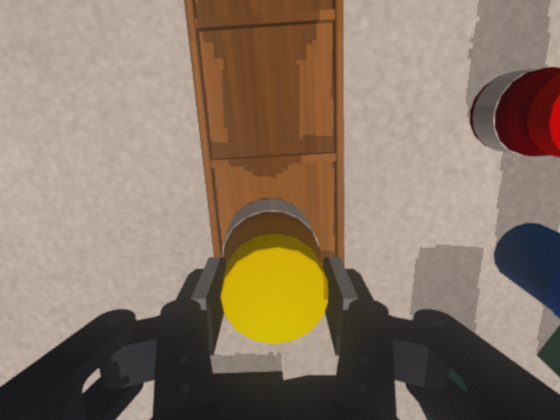

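The jar hangs upright at (275,280) over the -y compartment, whose divider shows at row 157. I'll lower it now.

Emit:
{"method": "jog_arm", "body": {
  "commands": [
    [[-0.05,0.15,0.5],0],
    [[0,0,0.5],0],
    [[0,0,0.3],0],
    [[0,0,0.15],0],
    [[0,0,0.1],0]
  ]
}}

```text
time_s: 5.7
ee_pos: [0.4765, 0.0609, 0.0597]
tool_rot: [0.683, 0.731, -0.0, -0.0]
ft_force: [-0.0, -0.5, -1.6]
grip_width: 0.493
finger_force: 30.9
```

Emit:
{"method": "jog_arm", "body": {
  "commands": [
    [[0,0,0.05],0],
    [[0,0,0],0]
  ]
}}

```text
time_s: 5.9
ee_pos: [0.4768, 0.0612, 0.059]
tool_rot: [0.683, 0.731, 0.0, 0.0]
ft_force: [-0.1, -0.3, -0.6]
grip_width: 0.492
finger_force: 30.9
```

```bash
python3 go.py 0.4736 0.062 0.0555
```

```text
t 5.9 p [0.4768 0.0612 0.059 ] yaw 93.89 w 0.492 F 30.9 [-0.1 -0.3 -0.6]
units tool [ 0.04 -0.13  0.14]
```

Emit:
{"method": "jog_arm", "body": {
  "commands": [
    [[0,0,0.06],0],
    [[0,0,0.06],0],
    [[0,0,0],0]
  ]
}}

```text
time_s: 6.2
ee_pos: [0.4768, 0.0613, 0.0559]
tool_rot: [0.683, 0.731, 0.0, 0.0]
ft_force: [-0.6, -0.2, -0.6]
grip_width: 0.498
finger_force: 30.9
```

Emit:
{"method": "jog_arm", "body": {
  "commands": [
    [[0,0,0.05],0],
    [[0,0,0.05],0],
    [[0,0,0],0]
  ]
}}

```text
time_s: 6.5
ee_pos: [0.4769, 0.0612, 0.0555]
tool_rot: [0.683, 0.731, 0.0, 0.001]
ft_force: [-6.3, 0.0, 19.0]
grip_width: 0.495
finger_force: 32.6
```

Contact is made, with the force risen to 19 N. I'll ease it off, release, and lift.

Emit:
{"method": "jog_arm", "body": {
  "commands": [
    [[0,0,-0.06],0],
    [[0,0,0],0]
  ]
}}

```text
time_s: 6.7
ee_pos: [0.477, 0.0612, 0.0556]
tool_rot: [0.683, 0.731, 0.0, 0.0]
ft_force: [-2.0, -1.0, 8.5]
grip_width: 0.492
finger_force: 31.7
```

Emit:
{"method": "jog_arm", "body": {
  "commands": [
    [[0,0,0],0],
    [[0,0,0],0],
    [[0,0,0],0],
    [[0,0,-0.3],0],
    [[0,0,-0.8],0]
  ],
  "claw": -0.5
}}

```text
time_s: 7.2
ee_pos: [0.4748, 0.0612, 0.0813]
tool_rot: [0.683, 0.731, -0.001, -0.001]
ft_force: [0.1, 0.7, -0.6]
grip_width: 0.753
finger_force: 0.0
```

Emit:
{"method": "jog_arm", "body": {
  "commands": [
    [[0,0,-1],0],
    [[0,0,-1],0],
    [[0,0,-0.5],0],
    [[0,0,0],0]
  ]
}}

```text
time_s: 7.6
ee_pos: [0.4785, 0.0612, 0.1472]
tool_rot: [0.683, 0.731, 0.002, 0.002]
ft_force: [0.4, -0.1, 0.4]
grip_width: 0.755
finger_force: 0.0
```

```bash
python3 go.py 0.614 -0.0525 0.14;
```

```text
t 7.6 p [0.4785 0.0612 0.1472] yaw 93.9 w 0.755 F 0.0 [ 0.4 -0.1  0.4]
units tool [-4.91  5.1   0.31]
```

Emit:
{"method": "jog_arm", "body": {
  "commands": [
    [[-0.9,0.9,0],0],
    [[-0.9,0.9,0],0],
    [[-0.9,0.9,0],0],
    [[-0.9,0.9,0],0],
    [[-0.9,0.9,0],0]
  ]
}}

```text
time_s: 8.1
ee_pos: [0.5967, -0.0441, 0.1436]
tool_rot: [0.683, 0.731, -0.0, -0.001]
ft_force: [0.2, 0.0, 0.1]
grip_width: 0.75
finger_force: 0.0
```

Emit:
{"method": "jog_arm", "body": {
  "commands": [
    [[-0.41,0.6,0.3],0],
    [[0,0,0.8],0],
    [[0,0,0.5],0],
    [[0,0,0],0]
  ]
}}

```text
time_s: 8.5
ee_pos: [0.6094, -0.052, 0.1016]
tool_rot: [0.683, 0.731, -0.002, -0.003]
ft_force: [0.3, -0.1, 0.3]
grip_width: 0.753
finger_force: 0.0
```

```bash
python3 go.py 0.614 -0.0525 0.015; cat > wr.py <<'E'
import sys
from workcell import sensors,imaging
from h import *
from scipy.spatial.transform import Rotation as Ro
col,z=sys.argv[1],float(sys.argv[2])
s=sensors.read_state(); c=imaging.camera('wrist'); cv2.imwrite(f'pics/w_{col}.png',c['color'])
M=np.asarray(c['mount']); r=Ro.from_quat(s['tool_rot']).as_matrix()
Rc=r@M[:3,:3]; o=r@M[:3,3]+s['ee_pos']
c['R']=Rc.T; c['t']=-Rc.T@o
for k in blobs(c,col)[:3]: print(cen(k),cv2.boundingRect(k),plane(c,cen(k),z).round(4))
E
python3 wr.py green .068
```

```text
t 8.5 p [ 0.6094 -0.052   0.1016] yaw 93.9 w 0.753 F 0.0 [ 0.3 -0.1  0.3]
units tool [-0.04  0.21  3.46]
[281.92541567 245.36644529] (238, 203, 90, 86) [ 0.6123 -0.051   0.068 ]
[446.8674335  208.11790079] (408, 171, 81, 75) [ 0.696  -0.0243  0.068 ]
```

View pics/w_green.png

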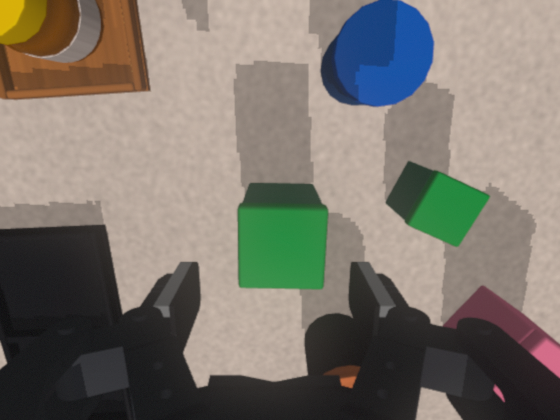

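The wrist view shows the caddy at (282,245), square between the fingers and clear of the small green box at (447,208). The honey jar stands in its compartment at top left.

Emit:
{"method": "jog_arm", "body": {
  "commands": [
    [[0,0.1,1],0],
    [[0,0,1],0],
    [[0,0,0.8],0],
    [[0,0,0.5],0],
    [[0,0,0.1],0]
  ]
}}

```text
time_s: 9.05
ee_pos: [0.6135, -0.0519, 0.0188]
tool_rot: [0.682, 0.731, -0.001, -0.001]
ft_force: [0.7, 0.6, -0.4]
grip_width: 0.752
finger_force: 0.0
```

Emit:
{"method": "jog_arm", "body": {
  "commands": [
    [[0,0,0],0],
    [[0,0,0],0],
    [[0,0,0],0],
    [[0,0,0],0],
    [[0,0,0],0]
  ],
  "claw": 1
}}

```text
time_s: 9.55
ee_pos: [0.6152, -0.0525, 0.0205]
tool_rot: [0.683, 0.731, 0.0, 0.001]
ft_force: [-1.0, -0.2, 2.1]
grip_width: 0.55
finger_force: 30.4
```

Emit:
{"method": "jog_arm", "body": {
  "commands": [
    [[0,0,-0.5],0],
    [[0,0,-0.8],0],
    [[0,0,-0.9],0],
    [[0,0,-0.6],0],
    [[0,0,0],0]
  ]
}}

```text
time_s: 10.05
ee_pos: [0.6169, -0.0528, 0.0932]
tool_rot: [0.683, 0.731, 0.001, 0.002]
ft_force: [0.8, 0.1, -1.4]
grip_width: 0.557
finger_force: 31.4
```

```bash
python3 go.py 0.463 0.144 0.09
```

```text
t 10.05 p [ 0.6169 -0.0528  0.0932] yaw 93.9 w 0.557 F 31.4 [ 0.8  0.1 -1.4]
units tool [ 8.27 -5.61  0.08]
```

Emit:
{"method": "jog_arm", "body": {
  "commands": [
    [[0.4,-0.3,-0.8],0],
    [[0.9,-0.6,-0.8],0],
    [[1,-0.7,0],0],
    [[1,-0.7,0],0],
    [[1,-0.7,0],0]
  ]
}}

```text
time_s: 10.55
ee_pos: [0.5312, 0.0505, 0.1293]
tool_rot: [0.683, 0.731, -0.0, -0.0]
ft_force: [0.6, 0.9, -2.1]
grip_width: 0.55
finger_force: 31.4
```

Emit:
{"method": "jog_arm", "body": {
  "commands": [
    [[1,-0.7,0],0],
    [[1,-0.7,0],0],
    [[1,-0.7,0],0],
    [[0.7,-0.5,0],0],
    [[0.27,-0.1,0.3],0]
  ]
}}

```text
time_s: 11.05
ee_pos: [0.4568, 0.1455, 0.1222]
tool_rot: [0.682, 0.731, -0.0, -0.0]
ft_force: [-0.4, -0.7, -1.8]
grip_width: 0.556
finger_force: 31.4
```

Emit:
{"method": "jog_arm", "body": {
  "commands": [
    [[0,0,0.8],0],
    [[0,0,0.8],0],
    [[0,0,0.8],0],
    [[0,0,0.5],0],
    [[0,0,0],0]
  ]
}}

```text
time_s: 11.55
ee_pos: [0.4565, 0.1434, 0.0473]
tool_rot: [0.683, 0.731, -0.002, -0.001]
ft_force: [-0.7, -0.2, -1.5]
grip_width: 0.554
finger_force: 31.5
```

```bash
python3 go.py 0.463 0.144 0.0265
```

```text
t 11.55 p [0.4565 0.1434 0.0473] yaw 93.86 w 0.554 F 31.5 [-0.7 -0.2 -1.5]
units tool [0.01 0.26 0.83]
```

Emit:
{"method": "jog_arm", "body": {
  "commands": [
    [[0,0.2,0.3],0],
    [[0,0,0.2],0],
    [[0,0,0.1],0],
    [[0,0,0.05],0],
    [[0,0,0],0]
  ]
}}

```text
time_s: 12.05
ee_pos: [0.4634, 0.1445, 0.0336]
tool_rot: [0.683, 0.731, -0.0, 0.0]
ft_force: [-0.2, 0.4, -2.4]
grip_width: 0.55
finger_force: 31.5
```

Emit:
{"method": "jog_arm", "body": {
  "commands": [
    [[0,0,0.05],0],
    [[0,0,0.05],0],
    [[0,0,0],0]
  ]
}}

```text
time_s: 12.35
ee_pos: [0.4633, 0.1445, 0.031]
tool_rot: [0.683, 0.731, -0.0, 0.0]
ft_force: [-1.1, -0.1, -2.2]
grip_width: 0.549
finger_force: 31.5
```

Emit:
{"method": "jog_arm", "body": {
  "commands": [
    [[0,0,0.06],0],
    [[0,0,0.06],0],
    [[0,0,0.03],0],
    [[0,0,0],0]
  ]
}}

```text
time_s: 12.75
ee_pos: [0.4632, 0.1445, 0.0271]
tool_rot: [0.683, 0.731, -0.0, -0.0]
ft_force: [0.6, -0.9, -2.1]
grip_width: 0.548
finger_force: 31.5
```

Emit:
{"method": "jog_arm", "body": {
  "commands": [
    [[0,0,0.04],0],
    [[0,0,0],0]
  ]
}}

```text
time_s: 12.95
ee_pos: [0.4633, 0.1445, 0.0262]
tool_rot: [0.683, 0.731, -0.0, -0.0]
ft_force: [-1.0, 0.2, -2.0]
grip_width: 0.555
finger_force: 31.5
```

Emit:
{"method": "jog_arm", "body": {
  "commands": [
    [[0,0,0.04],0],
    [[0,0,0.02],0],
    [[0,0,0],0]
  ]
}}

```text
time_s: 13.25
ee_pos: [0.4635, 0.1446, 0.0255]
tool_rot: [0.683, 0.731, 0.0, 0.0]
ft_force: [-2.3, 0.8, 5.7]
grip_width: 0.549
finger_force: 31.0
```

Contact came at 0.0255, which is the pick height plus 5 mm. I'll release and go to the sugar pot.

Emit:
{"method": "jog_arm", "body": {
  "commands": [
    [[0,0,0],0],
    [[0,0,0],0],
    [[0,0,0],0],
    [[0,0,-0.3],0],
    [[0,0,-0.8],0]
  ],
  "claw": -0.5
}}

```text
time_s: 13.75
ee_pos: [0.4617, 0.1442, 0.0514]
tool_rot: [0.683, 0.731, -0.002, -0.001]
ft_force: [0.5, 0.1, 0.4]
grip_width: 0.747
finger_force: 0.0
```

Emit:
{"method": "jog_arm", "body": {
  "commands": [
    [[0,0,-1],0],
    [[0,0,-1],0],
    [[0,0,-1],0],
    [[0,0,-0.5],0],
    [[0,0,0],0]
  ]
}}

```text
time_s: 14.25
ee_pos: [0.4653, 0.1449, 0.1423]
tool_rot: [0.683, 0.731, 0.002, 0.002]
ft_force: [0.5, 0.3, 0.2]
grip_width: 0.747
finger_force: 0.0
```

```bash
python3 go.py 0.634 0.261 0.13
```

```text
t 14.25 p [0.4653 0.1449 0.1423] yaw 93.9 w 0.747 F 0.0 [0.5 0.3 0.2]
units tool [4.17 7.05 0.53]
```

Emit:
{"method": "jog_arm", "body": {
  "commands": [
    [[0.6,1,0],0],
    [[0.6,1,0],0],
    [[0.6,1,0],0],
    [[0.6,1,0],0],
    [[0.6,1,0],0]
  ]
}}

```text
time_s: 14.75
ee_pos: [0.5832, 0.2283, 0.1385]
tool_rot: [0.683, 0.731, -0.001, -0.0]
ft_force: [0.2, 0.3, -1.1]
grip_width: 0.75
finger_force: 0.0
```

Emit:
{"method": "jog_arm", "body": {
  "commands": [
    [[0.6,1,0],0],
    [[0.5,0.9,0.3],0],
    [[0.07,0.15,0.7],0],
    [[0,0,0.5],0],
    [[0,0,0],0]
  ]
}}

```text
time_s: 15.25
ee_pos: [0.6295, 0.2596, 0.0986]
tool_rot: [0.683, 0.731, -0.003, -0.002]
ft_force: [-0.3, -0.4, 0.5]
grip_width: 0.75
finger_force: 0.0
```

```bash
python3 go.py 0.634 0.261 0.016; python3 wr.py blue .068
```

```text
t 15.25 p [0.6295 0.2596 0.0986] yaw 93.9 w 0.75 F 0.0 [-0.3 -0.4  0.5]
units tool [0.05 0.21 3.3 ]
```

View pics/w_blue.png

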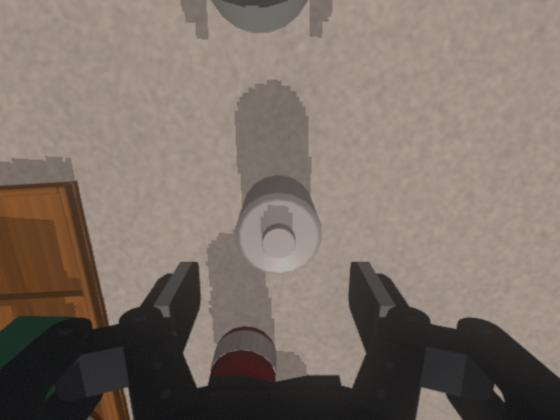

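The pot's rim circle is centred at (279,232) with its knob at (279,242), between the fingers. The jam jar at (243,350) is clear.

```bash
python3 - <<'E'
from workcell import sensors,imaging
from h import *
from scipy.spatial.transform import Rotation as Ro
s=sensors.read_state(); c=imaging.camera('wrist')
M=np.asarray(c['mount']); r=Ro.from_quat(s['tool_rot']).as_matrix()
Rc=r@M[:3,:3]; o=r@M[:3,3]+s['ee_pos']
c['R']=Rc.T; c['t']=-Rc.T@o
print(plane(c,(279,232),.052),plane(c,(279,242),.066))
E
python3 go.py 0.634 0.261 0.016
```

```text
[0.63144728 0.26275146 0.052     ] [0.63138544 0.26214251 0.066     ]
t 15.35 p [0.6309 0.26   0.1016] yaw 93.89 w 0.751 F 0.0 [-0.2  0.2  0.1]
units tool [0.04 0.13 3.42]
```

Emit:
{"method": "jog_arm", "body": {
  "commands": [
    [[0.08,0.05,1],0],
    [[0,0,1],0],
    [[0,0,0.8],0],
    [[0,0,0.5],0],
    [[0,0,0.1],0]
  ]
}}

```text
time_s: 15.85
ee_pos: [0.6321, 0.2621, 0.0164]
tool_rot: [0.683, 0.731, -0.001, -0.0]
ft_force: [-1.9, -0.5, -0.4]
grip_width: 0.747
finger_force: 0.0
```

Emit:
{"method": "jog_arm", "body": {
  "commands": [
    [[0,0,0],0],
    [[0,0,0],0],
    [[0,0,0],0],
    [[0,0,0],0],
    [[0,0,0],0]
  ],
  "claw": 1
}}

```text
time_s: 16.35
ee_pos: [0.634, 0.2628, 0.0183]
tool_rot: [0.683, 0.731, 0.001, 0.0]
ft_force: [-0.1, 0.0, 3.0]
grip_width: 0.573
finger_force: 31.6
```

Emit:
{"method": "jog_arm", "body": {
  "commands": [
    [[0,0,-0.5],0],
    [[0,0,-0.8],0],
    [[0,0,-0.9],0],
    [[0,-0.3,-0.8],0],
    [[0,0,0],0]
  ]
}}

```text
time_s: 16.85
ee_pos: [0.6275, 0.2629, 0.0964]
tool_rot: [0.683, 0.731, 0.003, 0.001]
ft_force: [0.2, -0.6, -1.0]
grip_width: 0.574
finger_force: 31.6
```

```bash
python3 go.py 0.4525 0.2255 0.09
```

```text
t 16.85 p [0.6275 0.2629 0.0964] yaw 93.92 w 0.574 F 31.6 [ 0.2 -0.6 -1. ]
units tool [-1.01 -7.09  0.21]
```

Emit:
{"method": "jog_arm", "body": {
  "commands": [
    [[-0.1,-0.5,0],0],
    [[-0.15,-0.9,0],0],
    [[-0.15,-1,0],0],
    [[-0.15,-1,0],0],
    [[-0.15,-1,0],0]
  ]
}}

```text
time_s: 17.35
ee_pos: [0.5158, 0.2367, 0.0913]
tool_rot: [0.683, 0.731, -0.001, -0.0]
ft_force: [0.4, -0.2, -0.8]
grip_width: 0.574
finger_force: 31.6
```

Emit:
{"method": "jog_arm", "body": {
  "commands": [
    [[-0.15,-1,0],0],
    [[-0.15,-1,0],0],
    [[0,-0.5,0.5],0],
    [[0,0,0.8],0],
    [[0,0,0.5],0]
  ]
}}

```text
time_s: 17.85
ee_pos: [0.4538, 0.225, 0.0457]
tool_rot: [0.683, 0.731, -0.001, -0.0]
ft_force: [-0.3, -0.7, -2.1]
grip_width: 0.578
finger_force: 31.7
```

Emit:
{"method": "jog_arm", "body": {
  "commands": [
    [[0,0,0.4],0],
    [[0,0,0.2],0],
    [[0,0,0],0]
  ]
}}

```text
time_s: 18.15
ee_pos: [0.4549, 0.2252, 0.0315]
tool_rot: [0.683, 0.731, -0.001, -0.0]
ft_force: [-0.0, -0.2, -2.2]
grip_width: 0.573
finger_force: 31.7
```

```bash
python3 go.py 0.4525 0.2255 0.0233
```

```text
t 18.15 p [0.4549 0.2252 0.0315] yaw 93.89 w 0.573 F 31.7 [-0.  -0.2 -2.2]
units tool [ 0.02 -0.09  0.33]
```

Emit:
{"method": "jog_arm", "body": {
  "commands": [
    [[0,-0.05,0.1],0],
    [[0,0,0.07],0],
    [[0,0,0.05],0],
    [[0,0,0],0]
  ]
}}

```text
time_s: 18.55
ee_pos: [0.4542, 0.2254, 0.0269]
tool_rot: [0.683, 0.731, 0.0, 0.0]
ft_force: [0.2, 0.9, -1.5]
grip_width: 0.573
finger_force: 31.7
```

Emit:
{"method": "jog_arm", "body": {
  "commands": [
    [[0,0,0.03],0],
    [[0,0,0.03],0],
    [[0,0,0],0]
  ]
}}

```text
time_s: 18.85
ee_pos: [0.4541, 0.2253, 0.0252]
tool_rot: [0.683, 0.731, -0.0, 0.0]
ft_force: [0.7, 0.2, -0.7]
grip_width: 0.574
finger_force: 31.7
```

Emit:
{"method": "jog_arm", "body": {
  "commands": [
    [[0,0,0.04],0],
    [[0,0,0.04],0],
    [[0,0,0],0]
  ]
}}

```text
time_s: 19.15
ee_pos: [0.4541, 0.2253, 0.0232]
tool_rot: [0.683, 0.731, -0.0, 0.0]
ft_force: [-0.2, -0.2, -0.6]
grip_width: 0.574
finger_force: 31.7
```

Emit:
{"method": "jog_arm", "body": {
  "commands": [
    [[0,0,0.04],0],
    [[0,0,0],0]
  ]
}}

```text
time_s: 19.35
ee_pos: [0.4542, 0.2254, 0.0232]
tool_rot: [0.683, 0.731, 0.0, 0.0]
ft_force: [-2.6, -0.9, 8.0]
grip_width: 0.577
finger_force: 32.4
```

Emit:
{"method": "jog_arm", "body": {
  "commands": [
    [[0,0,0],0],
    [[0,0,0],0],
    [[0,0,0],0],
    [[0,0,-0.3],0],
    [[0,0,-0.8],0]
  ],
  "claw": -0.5
}}

```text
time_s: 19.85
ee_pos: [0.4524, 0.2247, 0.0488]
tool_rot: [0.683, 0.731, -0.002, -0.001]
ft_force: [-0.4, 1.0, 0.0]
grip_width: 0.752
finger_force: 0.0
```

Emit:
{"method": "jog_arm", "body": {
  "commands": [
    [[0,0,-1],0],
    [[0,0,-1],0],
    [[0,0,-1],0],
    [[0,0,-0.5],0],
    [[0,0,0],0]
  ]
}}

```text
time_s: 20.35
ee_pos: [0.4559, 0.226, 0.1398]
tool_rot: [0.683, 0.731, 0.002, 0.001]
ft_force: [-0.0, -0.1, 0.2]
grip_width: 0.751
finger_force: 0.0
```

```bash
python3 go.py 0.654 0.0465 0.1
```

```text
t 20.35 p [0.4559 0.226  0.1398] yaw 93.9 w 0.751 F 0.0 [-0.  -0.1  0.2]
units tool [-7.7   7.41  1.62]
```

Emit:
{"method": "jog_arm", "body": {
  "commands": [
    [[-1,0.95,0],0],
    [[-1,0.95,0],0],
    [[-1,0.95,0],0],
    [[-1,0.95,0],0],
    [[-1,0.95,0],0]
  ]
}}

```text
time_s: 20.85
ee_pos: [0.5813, 0.1076, 0.1361]
tool_rot: [0.683, 0.731, -0.001, -0.001]
ft_force: [0.2, -0.3, -0.6]
grip_width: 0.751
finger_force: 0.0
```

Emit:
{"method": "jog_arm", "body": {
  "commands": [
    [[-1,0.95,0],0],
    [[-1,0.95,0.3],0],
    [[-0.7,0.75,0.6],0],
    [[0,0,0.6],0],
    [[0,0,0],0]
  ]
}}

```text
time_s: 21.35
ee_pos: [0.6497, 0.0452, 0.0959]
tool_rot: [0.683, 0.73, -0.002, -0.002]
ft_force: [-0.9, 0.6, 0.3]
grip_width: 0.747
finger_force: 0.0
```

```bash
python3 wr.py blue .065;  python3 go.py 0.654 0.0465 0.016
```

```text
[283.01311883 242.68639035] (240, 201, 86, 84) [0.6529 0.0487 0.065 ]
t 21.4 p [0.6499 0.0457 0.0974] yaw 93.88 w 0.753 F 0.0 [ 0.6  1.2 -0.2]
units tool [0.02 0.18 3.26]
```

View pics/w_blue.png

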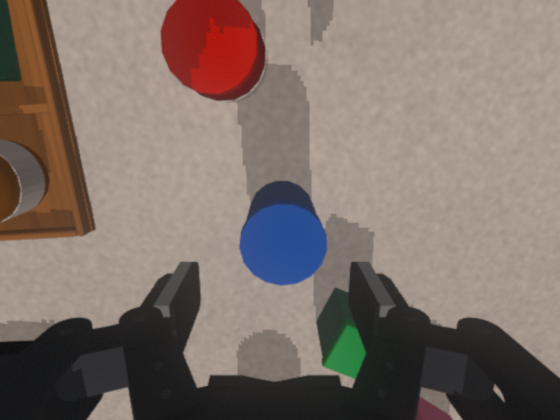

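The blue lid at (283,243) is centred between the fingers. The small green box at (345,345) is about 70 mm off, behind the finger line.

Emit:
{"method": "jog_arm", "body": {
  "commands": [
    [[0.04,0.08,1],0],
    [[0,0,1],0],
    [[0,0,0.7],0],
    [[0,0,0.4],0],
    [[0,0,0.1],0]
  ]
}}

```text
time_s: 21.9
ee_pos: [0.6526, 0.0475, 0.0191]
tool_rot: [0.682, 0.731, -0.001, -0.001]
ft_force: [-0.4, -0.2, -0.1]
grip_width: 0.748
finger_force: 0.0
```

Emit:
{"method": "jog_arm", "body": {
  "commands": [
    [[0,0,0],0],
    [[0,0,0],0],
    [[0,0,0],0],
    [[0,0,0],0],
    [[0,0,0],0]
  ],
  "claw": 1
}}

```text
time_s: 22.4
ee_pos: [0.6545, 0.047, 0.0209]
tool_rot: [0.683, 0.731, 0.001, 0.001]
ft_force: [-1.2, -0.1, 3.0]
grip_width: 0.533
finger_force: 30.7
```

Emit:
{"method": "jog_arm", "body": {
  "commands": [
    [[0,0,-0.5],0],
    [[0,0,-0.8],0],
    [[0,0,-0.9],0],
    [[0,-0.3,-0.8],0],
    [[0,-0.5,-0.5],0]
  ]
}}

```text
time_s: 22.9
ee_pos: [0.6351, 0.0455, 0.1097]
tool_rot: [0.683, 0.731, 0.001, 0.001]
ft_force: [0.1, -0.5, -2.4]
grip_width: 0.534
finger_force: 31.1
```

```bash
python3 go.py 0.448 -0.118 0.1
```

```text
t 22.9 p [0.6351 0.0455 0.1097] yaw 93.9 w 0.534 F 31.1 [ 0.1 -0.5 -2.4]
units tool [-6.02 -7.91  0.37]
```

Emit:
{"method": "jog_arm", "body": {
  "commands": [
    [[-0.7,-0.9,0],0],
    [[-0.75,-1,0],0],
    [[-0.75,-1,0],0],
    [[-0.75,-1,0],0],
    [[-0.75,-1,0],0]
  ]
}}

```text
time_s: 23.4
ee_pos: [0.5167, -0.0557, 0.1079]
tool_rot: [0.683, 0.731, -0.0, 0.0]
ft_force: [0.3, -0.6, -1.4]
grip_width: 0.534
finger_force: 31.1
```

Emit:
{"method": "jog_arm", "body": {
  "commands": [
    [[-0.75,-1,0],0],
    [[-0.75,-1,0.3],0],
    [[-0.7,-0.8,0.6],0],
    [[-0.1,0,0.8],0],
    [[0,0,0.7],0]
  ]
}}

```text
time_s: 23.9
ee_pos: [0.4515, -0.118, 0.0474]
tool_rot: [0.683, 0.73, 0.0, 0.0]
ft_force: [-0.4, -0.2, -2.1]
grip_width: 0.537
finger_force: 31.2
```

Emit:
{"method": "jog_arm", "body": {
  "commands": [
    [[0,0,0.3],0],
    [[0,0,0.1],0],
    [[0,0,0],0]
  ]
}}

```text
time_s: 24.2
ee_pos: [0.4522, -0.117, 0.0376]
tool_rot: [0.683, 0.731, 0.0, 0.0]
ft_force: [0.5, -0.3, -1.6]
grip_width: 0.533
finger_force: 31.2
```

```bash
python3 go.py 0.448 -0.118 0.0259
```

```text
t 24.2 p [ 0.4522 -0.117   0.0376] yaw 93.92 w 0.533 F 31.2 [ 0.5 -0.3 -1.6]
units tool [-0.03 -0.17  0.47]
```

Emit:
{"method": "jog_arm", "body": {
  "commands": [
    [[-0.03,-0.12,0.2],0],
    [[0,0,0.1],0],
    [[0,0,0.07],0],
    [[0,0,0.03],0],
    [[0,0,0],0]
  ]
}}

```text
time_s: 24.7
ee_pos: [0.449, -0.118, 0.0273]
tool_rot: [0.683, 0.731, -0.0, 0.0]
ft_force: [1.3, 0.0, -1.5]
grip_width: 0.536
finger_force: 31.2
```

Emit:
{"method": "jog_arm", "body": {
  "commands": [
    [[0,0,0.04],0],
    [[0,0,0.03],0],
    [[0,0,0],0]
  ]
}}

```text
time_s: 25.0
ee_pos: [0.4492, -0.1182, 0.0259]
tool_rot: [0.683, 0.731, 0.0, 0.0]
ft_force: [-1.4, 0.5, 2.7]
grip_width: 0.535
finger_force: 31.1
```

Contact again at the predicted height. I'll release and go to the coffee tin.

Emit:
{"method": "jog_arm", "body": {
  "commands": [
    [[0,0,0],0],
    [[0,0,0],0],
    [[0,0,0],0],
    [[0,0,-0.3],0],
    [[0,0,-0.8],0]
  ],
  "claw": -0.5
}}

```text
time_s: 25.5
ee_pos: [0.4473, -0.1174, 0.0523]
tool_rot: [0.683, 0.731, -0.001, -0.002]
ft_force: [-0.4, 0.4, 0.8]
grip_width: 0.749
finger_force: 0.0
```

Emit:
{"method": "jog_arm", "body": {
  "commands": [
    [[0,0,-1],0],
    [[0,0,-1],0],
    [[0,0,-1],0],
    [[0,0,-0.5],0],
    [[0,0,0],0]
  ]
}}

```text
time_s: 26.0
ee_pos: [0.4507, -0.1188, 0.143]
tool_rot: [0.683, 0.731, 0.001, 0.002]
ft_force: [0.7, 0.3, -0.2]
grip_width: 0.75
finger_force: 0.0
```

```bash
python3 go.py 0.665 -0.155 0.1
```

```text
t 26.0 p [ 0.4507 -0.1188  0.143 ] yaw 93.9 w 0.75 F 0.0 [ 0.7  0.3 -0.2]
units tool [-2.02  8.44  1.76]
```

Emit:
{"method": "jog_arm", "body": {
  "commands": [
    [[-0.24,1,0],0],
    [[-0.24,1,0],0],
    [[-0.24,1,0],0],
    [[-0.24,1,0],0],
    [[-0.24,1,0],0]
  ]
}}

```text
time_s: 26.5
ee_pos: [0.576, -0.1394, 0.1394]
tool_rot: [0.683, 0.731, -0.0, -0.001]
ft_force: [-0.5, -0.7, 1.3]
grip_width: 0.75
finger_force: 0.0
```

Emit:
{"method": "jog_arm", "body": {
  "commands": [
    [[-0.24,1,0],0],
    [[-0.24,1,0],0],
    [[-0.24,1,0.5],0],
    [[-0.1,0.5,0.8],0],
    [[0,0,0.3],0]
  ]
}}

```text
time_s: 27.0
ee_pos: [0.6641, -0.1537, 0.0968]
tool_rot: [0.683, 0.731, -0.001, -0.002]
ft_force: [-0.2, -0.1, -0.6]
grip_width: 0.747
finger_force: 0.0
```

```bash
python3 wr.py copper .07;  python3 go.py 0.665 -0.155 0.018
```

```text
[273.87253164 252.55407003] (226, 208, 96, 91) [ 0.6629 -0.1544  0.07  ]
t 27.05 p [ 0.6625 -0.1533  0.0963] yaw 93.91 w 0.752 F 0.0 [-0.9 -0.5 -0.4]
units tool [-0.08  0.11  3.13]
```

View pics/w_copper.png

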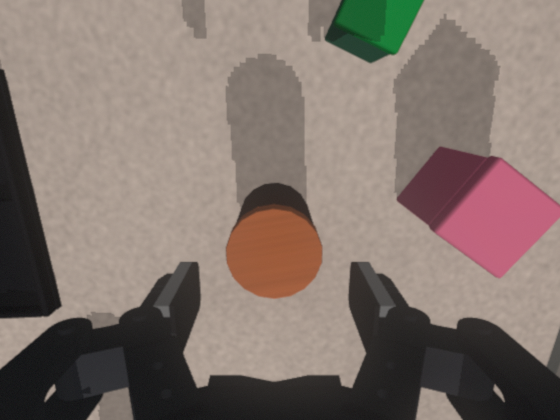

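The copper lid at (274,253) is centred, and the pink box at (485,210) is clear of the fingers.

Emit:
{"method": "jog_arm", "body": {
  "commands": [
    [[-0.05,0.03,1],0],
    [[0,0,1],0],
    [[0,0,0.6],0],
    [[0,0,0.4],0],
    [[0,0,0.1],0]
  ]
}}

```text
time_s: 27.55
ee_pos: [0.6637, -0.1548, 0.0221]
tool_rot: [0.683, 0.731, -0.001, -0.001]
ft_force: [-0.3, 0.7, 0.6]
grip_width: 0.753
finger_force: 0.0
```

Emit:
{"method": "jog_arm", "body": {
  "commands": [
    [[0,0,0],0],
    [[0,0,0],0],
    [[0,0,0],0],
    [[0,0,0],0],
    [[0,0,0],0]
  ],
  "claw": 1
}}

```text
time_s: 28.05
ee_pos: [0.6657, -0.1554, 0.0237]
tool_rot: [0.683, 0.731, 0.0, 0.001]
ft_force: [-0.0, -0.1, 0.7]
grip_width: 0.579
finger_force: 30.9
```

Emit:
{"method": "jog_arm", "body": {
  "commands": [
    [[0,0,-0.5],0],
    [[0,0,-0.8],0],
    [[0,0,-0.9],0],
    [[0,-0.3,-0.8],0],
    [[0,-0.5,-0.5],0]
  ]
}}

```text
time_s: 28.55
ee_pos: [0.6468, -0.1569, 0.1135]
tool_rot: [0.682, 0.731, 0.001, 0.002]
ft_force: [-0.5, -0.6, -0.5]
grip_width: 0.58
finger_force: 31.3
```

```bash
python3 go.py 0.4577 -0.200 0.1
```

```text
t 28.55 p [ 0.6468 -0.1569  0.1135] yaw 93.92 w 0.58 F 31.3 [-0.5 -0.6 -0.5]
units tool [-1.2  -7.67  0.51]
```

Emit:
{"method": "jog_arm", "body": {
  "commands": [
    [[-0.2,-0.9,0],0],
    [[-0.25,-1,0],0],
    [[-0.25,-1,0],0],
    [[-0.25,-1,0],0],
    [[-0.15,-1,0],0]
  ]
}}

```text
time_s: 29.05
ee_pos: [0.5243, -0.1929, 0.1116]
tool_rot: [0.683, 0.731, 0.0, 0.001]
ft_force: [-0.6, 0.4, -1.3]
grip_width: 0.578
finger_force: 31.3
```

Emit:
{"method": "jog_arm", "body": {
  "commands": [
    [[-0.1,-1,0],0],
    [[0,-0.9,0.3],0],
    [[0,-0.5,0.6],0],
    [[0,0,0.8],0],
    [[0,0,0.7],0]
  ]
}}

```text
time_s: 29.55
ee_pos: [0.4652, -0.1992, 0.0511]
tool_rot: [0.683, 0.731, 0.0, 0.001]
ft_force: [-0.8, 0.4, -1.6]
grip_width: 0.576
finger_force: 31.3
```

Emit:
{"method": "jog_arm", "body": {
  "commands": [
    [[0,0,0.3],0],
    [[0,0,0.1],0],
    [[0,0,0],0]
  ]
}}

```text
time_s: 29.85
ee_pos: [0.4656, -0.199, 0.0411]
tool_rot: [0.683, 0.731, 0.0, 0.0]
ft_force: [-0.3, 0.0, -0.9]
grip_width: 0.579
finger_force: 31.4
```

```bash
python3 go.py 0.4577 -0.200 0.0287
```

```text
t 29.85 p [ 0.4656 -0.199   0.0411] yaw 93.91 w 0.579 F 31.4 [-0.3  0.  -0.9]
units tool [-0.02 -0.32  0.49]
```

Emit:
{"method": "jog_arm", "body": {
  "commands": [
    [[-0.02,-0.28,0.2],0],
    [[0,0,0.1],0],
    [[0,0,0.07],0],
    [[0,0,0.05],0],
    [[0,0,0],0]
  ]
}}

```text
time_s: 30.35
ee_pos: [0.4583, -0.1999, 0.03]
tool_rot: [0.683, 0.731, -0.0, 0.0]
ft_force: [-0.4, -0.4, -1.6]
grip_width: 0.579
finger_force: 31.4
```

Emit:
{"method": "jog_arm", "body": {
  "commands": [
    [[0,0,0.04],0],
    [[0,0,0.03],0],
    [[0,0,0],0]
  ]
}}

```text
time_s: 30.65
ee_pos: [0.4585, -0.2, 0.0286]
tool_rot: [0.683, 0.731, -0.0, 0.0]
ft_force: [-1.0, 0.2, 1.0]
grip_width: 0.579
finger_force: 31.1
```

Emit:
{"method": "jog_arm", "body": {
  "commands": [
    [[0,0,0],0],
    [[0,0,0],0],
    [[0,0,0],0],
    [[0,0,-0.3],0],
    [[0,0,-0.8],0]
  ],
  "claw": -0.5
}}

```text
time_s: 31.15
ee_pos: [0.4567, -0.199, 0.0549]
tool_rot: [0.683, 0.731, -0.0, -0.002]
ft_force: [1.0, -0.3, 0.8]
grip_width: 0.751
finger_force: 0.0
```

Emit:
{"method": "jog_arm", "body": {
  "commands": [
    [[0,0,-1],0],
    [[0,0,-1],0],
    [[0,0,-1],0],
    [[0,0,-1],0],
    [[-0.5,0,-1],0]
  ]
}}

```text
time_s: 31.65
ee_pos: [0.4587, -0.2113, 0.1824]
tool_rot: [0.682, 0.731, 0.0, -0.0]
ft_force: [1.0, 0.2, -0.6]
grip_width: 0.752
finger_force: 0.0
```

Emit:
{"method": "jog_arm", "body": {
  "commands": [
    [[-1,-0.3,0],0],
    [[-1,-0.3,0],0],
    [[-1,-0.3,0],0],
    [[-1,-0.3,0],0],
    [[-1,0,0],0]
  ]
}}

```text
time_s: 32.15
ee_pos: [0.4369, -0.34, 0.1815]
tool_rot: [0.683, 0.731, -0.0, 0.0]
ft_force: [-0.3, 0.4, -0.5]
grip_width: 0.752
finger_force: 0.0
```

Emit:
{"method": "jog_arm", "body": {
  "commands": [
    [[-1,0,0],0],
    [[-1,0,0],0],
    [[-1,0,0],0],
    [[-0.5,0,0],0],
    [[0,0,0],0]
  ]
}}

```text
time_s: 32.65
ee_pos: [0.4436, -0.4281, 0.181]
tool_rot: [0.683, 0.73, -0.0, 0.0]
ft_force: [0.7, 0.8, -0.3]
grip_width: 0.75
finger_force: 0.0
```

```bash
python3 go.py; python3 - <<'E'
from workcell import imaging
from h import *
T=imaging.camera('top'); S=imaging.camera('scene')
a=T['color'][110:310,90:490]; b=S['color'][110:310,110:510]
cv2.imwrite('pics/fin.png',cv2.resize(np.vstack([a,b]),None,fx=1.5,fy=1.5,interpolation=cv2.INTER_CUBIC))
for col,ref,z in [('green',(208,265),.073),('blue',(330,275),.07),('yellow',(240,265),.075),('copper',(370,270),.075)]:
    k=min(blobs(T,col),key=lambda k:np.linalg.norm(cen(k)-ref)); print(col,cen(k).round(1),plane(T,cen(k),z).round(4))
E
```

```text
t 32.65 p [ 0.4436 -0.4281  0.181 ] yaw 93.79 w 0.75 F 0.0 [ 0.7  0.8 -0.3]
green [205.2 270.4] [0.4641 0.1416 0.073 ]
blue [327.8 277.5] [ 0.4512 -0.118   0.07  ]
yellow [243.1 265.1] [0.4759 0.0615 0.075 ]
copper [367.2 273.6] [ 0.4603 -0.2004  0.075 ]
```

View pics/fin.png

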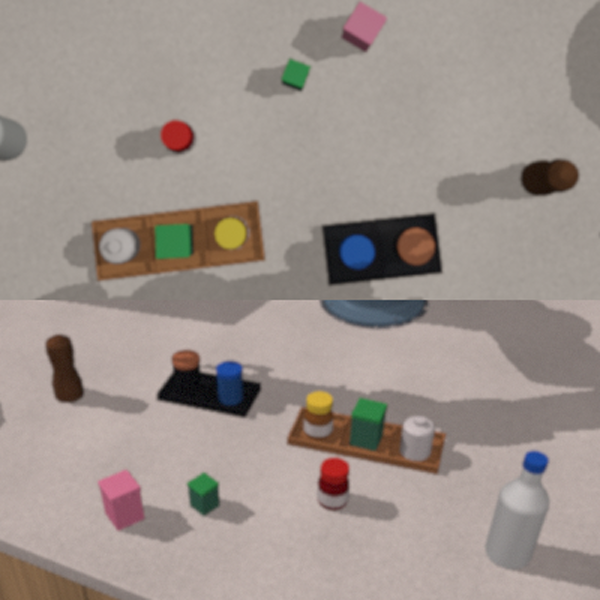

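The last picture shows all five things upright in their compartments, and the measured centres are within about 3 mm of where I released them. The jam jar, mill and bottle are where they were, and the arm is clear.

```bash
python3 -c "
from workcell import manip
print(manip.close_job())"
```

```text
the job is handed in; nothing more can be done
None
```

Both guest trays are made up and handed in at about 33 s: tea caddy in the oak tray's middle with honey and sugar in the ends, coffee and cocoa one to each compartment of the black tray, and the jam jar, pepper mill and bottle left where they stood; the hand-in returned no verdict.

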